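Swap the mill and the spice jar in the condiment caddy

ROBOT

A 6-joint arm with a two-finger parallel gripper is mounted at the origin on a cart in front of the work surface, level with it; the furniture and walls round the work are solid. World frame = base frame: x ahead of the robot, y to its left, z up, the work surface at z = 0. Lengths are in mm, angles in rad, forces in N, time in s.
With the tool pointing down it reaches from about 350 to 775 mm from the base axis. Payload 7.3 kg.
Tool frame: the origin (TCP) lies between the finger pads; the fingertips stand 17 mm ahead of it and the grasp point (between the pads) lies 2 mm behind it; z points along the fingers, y is the direction in which the jaws open and shut (so a half turn about z gives the same grasp; the last joint's range is limited). The gripper opens to 92 mm and grips with 3 to 60 N. Pads are 19 mm wide; open, the fingers measure 130 mm over their backs; the gripper's body (75 mm by 190 mm) begins 47 mm behind the grasp point.
Start: joints at [-1.359, 0.342, 1.524, -0, 1.275, -0.146], TCP at [183.885, -491.762, 243.741] pointing down, gripper open.
Joint ranges: [-2.53, 2.53], [-0.77, 2.02], [0.04, 2.7], [-1, 4.14], [0.28, 2.66], [-3.11, 3.11]. Speed limits (rad/s): [2.57, 2.57, 3.14, 3.14, 3.14, 3.14].

INTERFACE

Orientations are given as [roll, pitch, yaw] about the fixed x, y, z axes, in that order (R = Rz(yaw) Ry(pitch) Rx(roll)).
In Python, from plant import get_obs, capture, get_calibration, close_job gives the robot as it stands.
- The arm moves only by the tool carry_out, never from a script. Its argument "moves" is one flat list of numbers, 7 for each row, row after row: the shift along the tool's x, y, z normalised to -1 to 1, where 1 is 40 cm, then the turn, a rotation vector about the tool's x, y, z normalised to -1 to 1, where 1 is 30 degrees, then the opening, from 0 (shut) to 1 (fully open). A call has exactly 8 rows; each row is the pose to reach, as a shift and turn from the pose measured when the call began, along the tool's axes at that moment; what a row does not reach only later rows make up. A row lasts 1/10 s, in which the tool goes at most 50 mm and 8.59 degrees, less where a joint would pass 70% of its speed; a pose out of reach is approached as far as the arm can. A call with a number of a shift or a turn outside -1 to 1 is refused whole. A call with a gripper value outside its range is refused whole. The fingers move at their own pace and stop on an object; the grip force is fixed at half the most. Time passes only in rows, so rows that repeat a pose let the fingers close, or fill a call up. It gives the time, the measured TCP pose, the force and the opening at its end, in the units of the state.
- get_obs(): the state, without advancing time (a new reading comes with each control period).
- capture(name): name is "scene" or "top" or "wrist"; returns the picture (384x512x3 uint8, red, green, blue); there is no depth.
- get_calibration(name): a dict with "vfov" (degrees; the focal length in pixels is half the picture's height over the tangent of half this angle, whatever the lens; pixels are square), "cx", "cy" (the principal point, pixels), "cam_to_world" (4x4, takes a point from camera to world coordinates). Camera axes: x right, y up, looking along -z (the intrinsics and any distortion apply to the point x, -y, -z); pixel columns grow to the right and rows downward; lengths in mm; the calibration is good to about 2 mm. A picture is of the moment at which its call begins: read the wrist's pose just before it. get_calibration takes no time and is no camera call; for the wrist camera it gives the pose at the moment of the call.
- close_job(): hands the job in, once; it reports no verdict.
The state is a dict: "time": time; "joint_positions": joint angles; "dq": joint speeds; "tau": joint torques, N m; "tool_pos": TCP position; "tcp_rot": TCP orientation; "contact_force": force on the tool from outside, world axes, zero at the start; "moment": the same for the moment, N m; "grip_width": finger opening in mm.
Only numpy, scipy, OpenCV 4.12 (cv2) and the standard library are available. Lean on these libraries where they do the work, as an engineer would, in place of code of your own. Each camera call takes 0.05 s, during which the arm holds its last target.

TASK

The wooden mill and the small spice jar have been put back in each other's places in the three-bay condiment caddy. Swap them: park one of them in the empty bay for the moment, then stand the mill on the mat where the jar was and the jar on the mat where the mill was, each upright near the middle of its mat and let go, with the third bay empty again. Tip neither over, and leave the tin, the onion and the mug where they are.

Things in the scene. Friction and masses are not known exactly. Their poses are not given: they have to be found in the camera images.
- caddy: fixed low wooden tray, 102 mm (its x) by 294 mm (its y, the row) and 24 mm high, with a small steel loop at each end; three equal square bays in a row along its y axis, 96 mm apart centre to centre, each 90 mm clear inside and parted by 6 mm walls whose tops are 24 mm above the worktop. Origin: centre of its underside, on the worktop
- mat_a_top (a point): centre of the upper face of the round cork mat (80 mm across, fixed in the middle of a bay) on which the MILL stands at the start; 13 mm above the worktop, so the walls round it rise 11 mm above it. The three mats look alike and may lie in any order along the row
- mat_b_top (a point): the same for the mat on which the spice JAR stands at the start
- mat_c_top (a point): the same for the mat of the bay that is EMPTY at the start
- mill_mid (a point): centre of the loose dark wooden mill, half-way up its 170 mm height, 85 mm above its foot; its z axis points up. Turned round shape: foot 58 mm in diameter, body up to 122 mm above the foot, then a round head about 48 mm in diameter (between 123 and 159 mm above the foot; a good place to grip is 142 mm) with a small 12 mm knob on top. The waist is solid out to about 50 mm. About 0.2 kg
- jar_mid (a point): centre of the loose small spice jar, a plain upright cylinder 41 mm in diameter and 105 mm high with a screw cap of the same width, 52.5 mm above its foot; its z axis points up. About 0.1 kg
- tin_mid (a point): centre of a loose food tin, 75 mm in diameter and 110 mm high, standing on the steel drainer to the right; bystander
- onion_mid (a point): about the centre of a loose onion, 82 mm across, lying on the chopping board to the right; bystander
- mug_mid (a point): a point 47 mm above the worktop in a loose cream mug, 83 by 116 by 94 mm, to the left; bystander
There are look-alikes about, which are no part of the job. Leave any turquoise look-alike of the part that bears jar_mid alone.

How it is judged (in metres and radians):
On the way:
1. the mill or the jar stands upright in the bay that was empty at the start (((horizontal distance between mill_mid and mat_c_top below 0.025 m and z of mill_mid in the frame of mat_c_top between 0.08 and 0.09 m and angle between mill_mid's own z axis and vertical below 0.1 rad) or (horizontal distance between jar_mid and mat_c_top below 0.025 m and z of jar_mid in the frame of mat_c_top between 0.0475 and 0.0575 m and angle between jar_mid's own z axis and vertical below 0.1 rad))), for 0.2 s.
At the end, for the whole second after the job is handed in: The mill stands on mat b and the jar on mat a, each upright (within 0.1 rad), at rest height on its mat (within 5 mm) and with its axis within 25 mm of the mat's centre, so that mat c is free again (horizontal distance between mill_mid and mat_b_top below 0.025 m and z of mill_mid in the frame of mat_b_top between 0.08 and 0.09 m and angle between each of mill_mid, jar_mid's own z axis and vertical below 0.1 rad and horizontal distance between jar_mid and mat_a_top below 0.025 m and z of jar_mid in the frame of mat_a_top between 0.0475 and 0.0575 m); the robot touches nothing.
It fails at once if the mill or the jar tipped over (angle between any of mill_mid, jar_mid's own z axis and vertical above 0.7 rad).
It fails at once if the tin, the onion or the mug displaced by more than 3 cm (distance of any of tin_mid, onion_mid, mug_mid from where it was at the start of the episode above 0.03 m).
It also fails if it takes over 67 s, if anything falls off the work surface, if the arm or the gripper's body presses on something with over 40 N, if the wrist force passes 120 N, or if a joint passes its speed limit or range.

## Working session

There is one attempt and no reset: what is moved stays moved. The work goes in short steps, Python scripts to look and compute and a tool call to move; the robot and the scene stay as the last step left them, time stands still between calls to the robot, and variables do not carry over. Pictures are saved under pics/ and viewed, and the job is handed in when it is done.

Besides the shell and the picture viewer there is one more tool, called after "Request:" by a JSON object that holds its "fn" and its "kwargs". carry_out: Moves the arm, as the interface text tells. Scaled input: -1 to 1 covers 40 cm each way for a shift and 30 degrees each way for a turn. Its arguments: {"type":"object","properties":{"moves":{"type":"array","items":{"type":"number"}}},"required":["moves"]}

```bash
mkdir -p pics; ls; python3 - <<'E'
from plant import *
import cv2
print(get_obs())
for n in ["scene","top","wrist"]:
    c=get_calibration(n);print(n,c)
    cv2.imwrite(f"pics/{n}0.png",capture(n)[:,:,::-1])
E
```

```text
pics
{'time': 0.0, 'joint_positions': array([-1.35898074e+00,  3.42705664e-01,  1.52499637e+00,  2.74784869e-05,
        1.27539107e+00, -1.46011982e-01]), 'dq': array([-0.00091162,  0.00056678,  0.00031735, -0.00070793,  0.00076697,
       -0.00070116]), 'tau': array([-2.90578799e-03, -4.31250215e+01, -2.44222373e+01,  7.16560520e-02,
        5.59416006e-02, -1.08159143e-04]), 'tool_pos': array([ 183.82012338, -491.37325451,  243.06099984]), 'tcp_rot': array([-3.14011199e+00, -2.44302273e-04,  3.57819367e-01]), 'contact_force': array([-0.87885875,  0.36886308, -0.61605091]), 'moment': array([ 0.04409484, -0.02150719, -0.0313275 ]), 'grip_width': 91.85390140657577}
scene {'vfov': 50.07568337651273, 'cx': 260.8907243505101, 'cy': 194.70096485433177, 'cam_to_world': array([[ 5.26581192e-01,  4.45563504e-01, -7.24006500e-01,
        -5.04041873e+02],
       [-8.50089583e-01,  2.83734359e-01, -4.43669374e-01,
        -6.86237372e+02],
       [ 7.74263953e-03,  8.49098332e-01,  5.28178071e-01,
         8.15439257e+02],
       [ 0.00000000e+00,  0.00000000e+00,  0.00000000e+00,
         1.
[... 200 characters left out ...]
       [-9.99629640e-01,  2.15897819e-02, -1.65669562e-02,
        -7.62849099e+01],
       [-1.41650986e-02,  1.07009191e-01,  9.94157122e-01,
         1.33706820e+03],
       [ 0.00000000e+00,  0.00000000e+00,  0.00000000e+00,
         1.00000000e+00]])}
wrist {'vfov': 66.28751080737445, 'cx': 254.13424656547343, 'cy': 187.73308307082343, 'cam_to_world': array([[ 3.50674653e-01,  8.95011589e-01,  2.75647500e-01,
         2.56775211e+02],
       [-9.36494949e-01,  3.35805852e-01,  1.01052656e-01,
        -4.63832692e+02],
       [-2.12074557e-03, -2.93579096e-01,  9.55932433e-01,
         3.84328185e+02],
       [ 0.00000000e+00,  0.00000000e+00,  0.00000000e+00,
         1.00000000e+00]])}
```

View pics/scene0.png

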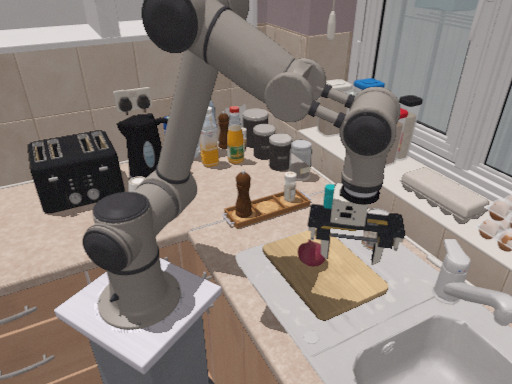

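View pics/top0.png

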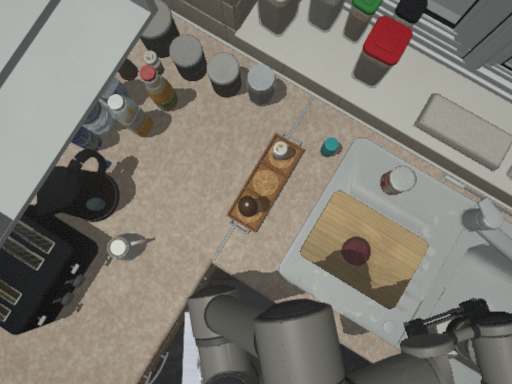

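View pics/wrist0.png

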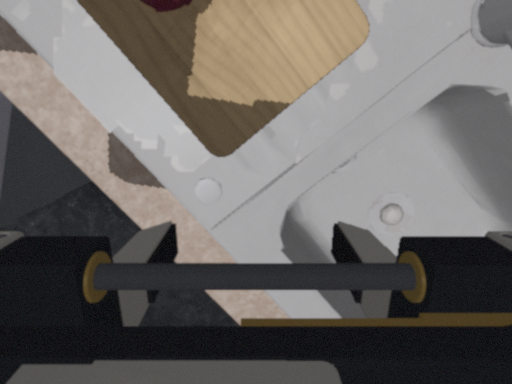

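```bash
cat > h.py <<'E'
import numpy as np, cv2
from plant import *
def ray(n,u,v,c=None):
    c=c or get_calibration(n); f=192/np.tan(np.radians(c["vfov"])/2)
    M=c["cam_to_world"]; d=M[:3,:3]@np.array([(u-c["cx"])/f,-(v-c["cy"])/f,-1.]); return M[:3,3],d
def onz(n,u,v,z,c=None):
    o,d=ray(n,u,v,c); return (o+d*(z-o[2])/d[2]).round(1)
def proj(n,p,c=None):
    c=c or get_calibration(n); f=192/np.tan(np.radians(c["vfov"])/2)
    q=np.linalg.inv(c["cam_to_world"])@np.append(p,1); return np.array([c["cx"]+f*q[0]/-q[2],c["cy"]-f*q[1]/-q[2]])
E
python3 - <<'E'
import cv2
t=cv2.imread("pics/top0.png")[120:245,210:350]
cv2.imwrite("pics/top0c.png",cv2.resize(t,None,fx=4.5,fy=4.5,interpolation=cv2.INTER_CUBIC))
t=cv2.imread("pics/scene0.png")[150:240,210:350]
cv2.imwrite("pics/scene0c.png",cv2.resize(t,None,fx=5,fy=5,interpolation=cv2.INTER_CUBIC))
E
```

```text
(no output)
```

View pics/top0c.png

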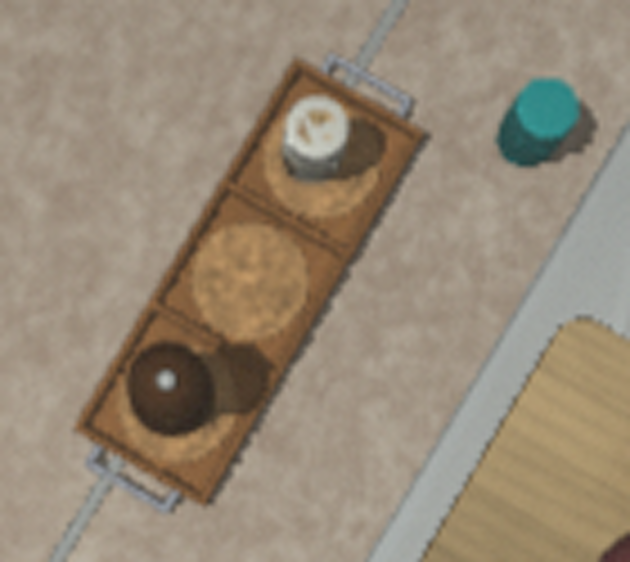

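View pics/scene0c.png

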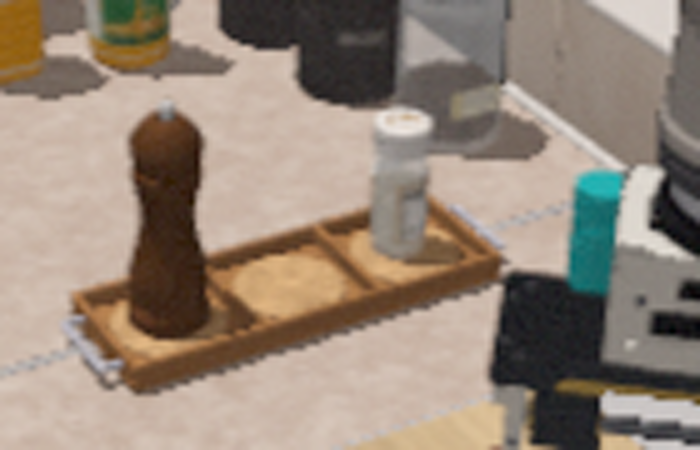

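```bash
python3 - <<'E'
from h import *
C=lambda x,y:((x+.5)/4.5-.5+210,(y+.5)/4.5-.5+120)
S=lambda x,y:((x+.5)/5-.5+210,(y+.5)/5-.5+150)
k=[onz("top",*C(*p),24)for p in [(300,62),(430,133),(210,502),(80,430)]]
k=np.array(k);print(k, [np.linalg.norm(k[i]-k[i-1]) for i in range(4)])
c=k.mean(0);d=(k[0]+k[1]-k[2]-k[3]);d/=np.linalg.norm(d)
print("caddy",c,d,np.degrees(np.arctan2(d[1],d[0])))
for s in(-96,0,96):print(c+s*d)
print("mat c", onz("top",*C(250,283),13))
print("mill",onz("top",*C(166,380),183),onz("scene",*S(166,106),183))
print("jar",onz("top",*C(318,127),118),onz("scene",*S(404,122),118))
print("turq",onz("top",*C(547,108),105))
print("onion",onz("top",356,250,50),"tin",onz("top",403,178,115),"mug",onz("top",119,245,90))
E
```

```text
[[ 689.8 -105.4   24. ]
 [ 642.7 -193.9   24. ]
 [ 391.6  -51.4   24. ]
 [ 437.3   36.2   24. ]] [np.float64(289.494058660968), np.float64(100.25298000558382), np.float64(288.7169201830749), np.float64(98.80409910524966)]
caddy [540.35  -78.625  24.   ] [ 0.87096518 -0.49134474  0.        ] -29.42900549999126
[456.73734237 -31.45590542  24.        ]
[540.35  -78.625  24.   ]
[ 623.96265763 -125.79409458   24.        ]
mat c [539.6 -74.7  13. ]
mill [460.1 -27.  183. ] [455.2 -29.5 183. ]
jar [ 625.9 -115.3  118. ] [ 624.1 -115.3  118. ]
turq [ 643.7 -260.4  105. ]
onion [ 343.6 -342.1   50. ] tin [ 547.8 -459.7  115. ] mug [342.8 335.1  90. ]
```

```bash
cat >> h.py <<'E'
from scipy.spatial.transform import Rotation as Ro
def go(p,yaw=np.radians(-29.4),o=None):
    o=o or get_obs(); R=Ro.from_euler('xyz',o['tcp_rot']); T=Ro.from_euler('xyz',[np.pi,0,yaw])
    s=R.inv().apply(np.array(p)-o['tool_pos'])/400; r=(R.inv()*T).as_rotvec(degrees=True)/30
    print("shift",s.round(4),"turn",r.round(4),"tcp",o['tool_pos'].round(1),o['tcp_rot'].round(4),"F",o['contact_force'].round(1),"w",round(o['grip_width'],1),"t",round(o['time'],2))
E
python3 - <<'E'
from h import *
go((625,-115,260))
E
```

```text
shift [ 1.3627 -0.4953 -0.0412] turn [-2.1000e-03  7.0000e-04  1.6635e+00] tcp [ 183.9 -491.5  243.2] [-3.1405e+00 -1.0000e-04  3.5790e-01] F [-0.   0.1  0.6] w 92.3 t 0.15
```

Request:
{"fn": "carry_out", "kwargs": {"moves": [0.85,-0.31,-0.04,0,0,0.83,1,0.85,-0.31,-0.04,0,0,0.83,1,0.85,-0.31,-0.04,0,0,0.83,1,0.85,-0.31,-0.04,0,0,0.83,1,0.85,-0.31,-0.04,0,0,0.83,1,0.85,-0.31,-0.04,0,0,0.83,1,0.85,-0.31,-0.04,0,0,0.83,1,0.85,-0.31,-0.04,0,0,0.83,1]}}

```text
time: 0.95
tool_pos: [461.1, -253.4, 259.4]
tcp_rot: [-3.14, -0.0, -0.074]
contact_force: [0.2, 0.3, -0.9]
grip_width: 92.0
```

```bash
python3 - <<'E'
from h import *
go((580,-90,270))
E
```

```text
shift [ 0.2663 -0.4295 -0.0257] turn [-3.500e-03  6.000e-04  8.386e-01] tcp [ 461.1 -253.4  259.4] [-3.1398e+00 -1.0000e-04 -7.4100e-02] F [ 0.2  0.3 -0.9] w 92.0 t 0.95
```

Request:
{"fn": "carry_out", "kwargs": {"moves": [0.266,-0.43,-0.026,-0.003,0,0.839,1,0.266,-0.43,-0.026,-0.003,0,0.839,1,0.266,-0.43,-0.026,-0.003,0,0.839,1,0.266,-0.43,-0.026,-0.003,0,0.839,1,0.266,-0.43,-0.026,-0.003,0,0.839,1,0.266,-0.43,-0.026,-0.003,0,0.839,1,0.266,-0.43,-0.026,-0.003,0,0.839,1,0.266,-0.43,-0.026,-0.003,0,0.839,1]}}

```text
time: 1.75
tool_pos: [579.2, -90.8, 269.9]
tcp_rot: [3.141, 0.001, -0.515]
contact_force: [-0.1, -0.5, 0.9]
grip_width: 91.9
```

```bash
python3 - <<'E'
from h import *
import pickle
go((625,-115,150))
c=get_calibration("wrist"); pickle.dump(c,open("c1.pkl","wb"))
im=capture("wrist")[:,:,::-1].copy();cv2.imwrite("pics/w1.png",im)
for p in [(624,-125.8,13),(540.3,-77.5,13),(456.7,-31,13),(625,-115,118)]: print(proj("wrist",p,c).round())
E
```

```text
shift [ 0.1296 -0.0038  0.2996] turn [ 0.0006  0.0019 -0.0027] tcp [579.2 -90.8 269.9] [ 3.1413e+00  1.0000e-03 -5.1450e-01] F [-0.1 -0.5  0.9] w 91.9 t 1.75
[260. 115.]
[259. 185.]
[259. 246.]
[252. 125.]
```

View pics/w1.png

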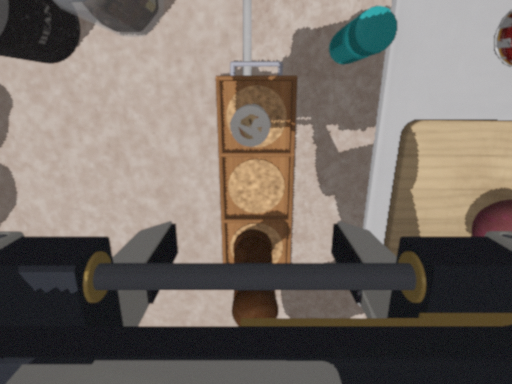

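```bash
python3 - <<'E'
from h import *
import pickle
c=pickle.load(open("c1.pkl","rb"))
im=cv2.imread("pics/w1.png")[60:270,180:340];cv2.imwrite("pics/w1c.png",cv2.resize(im,None,fx=2.8,fy=2.8,interpolation=cv2.INTER_CUBIC))
for p in [(217,76),(296,76)]: print(onz("wrist",*p,24,c))
print(onz("wrist",257,113,13,c),onz("wrist",257,187,13,c),onz("wrist",250,125,118,c))
E
```

```text
[ 691.  -102.4   24. ]
[ 643.1 -187.2   24. ]
[ 627.6 -123.5   13. ] [538.9 -73.8  13. ] [ 626.2 -113.7  118. ]
```

View pics/w1c.png

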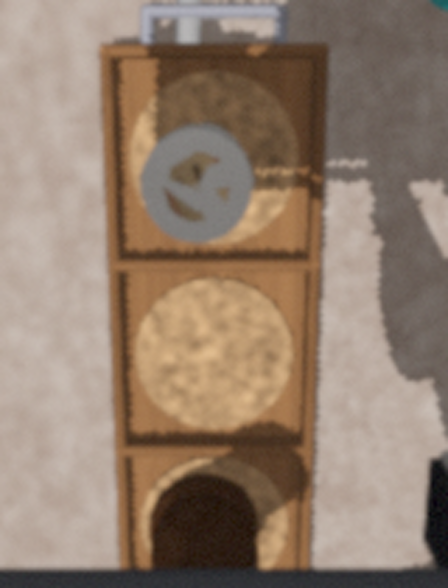

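Request:
{"fn": "carry_out", "kwargs": {"moves": [0.13,-0.005,0,0,0,0,1,0.13,-0.005,0.05,0,0,0,1,0.13,-0.005,0.15,0,0,0,1,0.13,-0.005,0.25,0,0,0,1,0.13,-0.005,0.34,0,0,0,1,0.13,-0.005,0.41,0,0,0,1,0.13,-0.005,0.465,0,0,0,1,0.13,-0.005,0.465,0,0,0,1]}}

```text
time: 2.6
tool_pos: [622.8, -115.5, 80.7]
tcp_rot: [3.14, 0.007, -0.517]
contact_force: [0.4, 0.3, -0.5]
grip_width: 91.7
```

```bash
python3 - <<'E'
from h import *
go((625.5,-114.5,84))
cv2.imwrite("pics/w2.png",capture("wrist")[:,:,::-1])
E
```

```text
shift [ 0.0046 -0.0056 -0.0084] turn [ 0.0034  0.0143 -0.007 ] tcp [ 622.8 -115.5   80.7] [ 3.1398  0.0075 -0.5168] F [ 0.4  0.3 -0.5] w 91.7 t 2.6
```

View pics/w2.png

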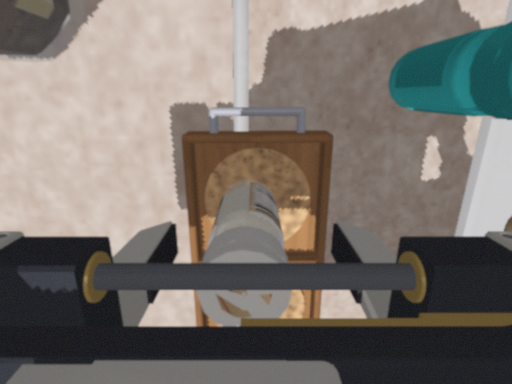

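Request:
{"fn": "carry_out", "kwargs": {"moves": [0.005,-0.006,-0.008,0.003,0.014,0,1,0.005,-0.006,-0.008,0.003,0.014,0,1,0.005,-0.006,-0.008,0.003,0.014,0,0.4,0.005,-0.006,-0.008,0.003,0.014,0,0.3,0.005,-0.006,-0.008,0.003,0.014,0,0.2,0.005,-0.006,-0.008,0.003,0.014,0,0.2,0.005,-0.006,-0.008,0.003,0.014,0,0.2,0.005,-0.006,-0.008,0.003,0.014,0,0.2]}}

```text
time: 3.45
tool_pos: [627.1, -114.6, 86.1]
tcp_rot: [-3.141, -0.003, -0.517]
contact_force: [-0.6, 0.2, -0.5]
grip_width: 48.4
```

```bash
python3 - <<'E'
from h import *
go((539.5,-75,120))
E
```

```text
shift [-0.2389  0.022  -0.0857] turn [-0.0011 -0.0065 -0.0065] tcp [ 627.1 -114.6   86.1] [-3.141  -0.0034 -0.5165] F [-0.6  0.2 -0.5] w 48.4 t 3.45
```

Request:
{"fn": "carry_out", "kwargs": {"moves": [0,0,0,0,0,0,0,0,0,0,0,0,0,0,0,0,0,0,0,0,0,0,0,0,0,0,0,0,0,0,0,0,0,0,0,0,0,0,0,0,0,0,0,0,0,0,0,0,0,0,0,0,0,0,0,0]}}

```text
time: 4.25
tool_pos: [627.0, -114.6, 86.0]
tcp_rot: [-3.141, -0.003, -0.517]
contact_force: [0.1, 0.2, -1.1]
grip_width: 40.1
```

```bash
python3 - <<'E'
from h import *
go((539.5,-75,120))
E
```

```text
shift [-0.2388  0.022  -0.0858] turn [-0.001  -0.0063 -0.0064] tcp [ 627.  -114.6   86. ] [-3.1411 -0.0033 -0.5165] F [ 0.1  0.2 -1.1] w 40.1 t 4.25
```

Request:
{"fn": "carry_out", "kwargs": {"moves": [0,0,-0.06,0,0,0,0,0,0,-0.12,0,0,0,0,0,0,-0.12,0,0,0,0,-0.07,0.007,-0.12,0,0,0,0,-0.14,0.014,-0.12,0,-0.006,0,0,-0.2,0.02,-0.12,0,-0.006,0,0,-0.239,0.022,-0.12,0,-0.006,0,0,-0.239,0.022,-0.12,0,-0.006,0,0]}}

```text
time: 5.05
tool_pos: [537.3, -74.0, 132.9]
tcp_rot: [3.141, 0.003, -0.516]
contact_force: [0.4, 0.5, -0.9]
grip_width: 40.1
```

```bash
python3 - <<'E'
from h import *
go((539.5,-75,87))
cv2.imwrite("pics/w3.png",capture("wrist")[:,:,::-1])
E
```

```text
shift [ 0.0064 -0.0005  0.1147] turn [ 0.0003  0.0052 -0.0053] tcp [537.3 -74.  132.9] [ 3.1414e+00  2.7000e-03 -5.1590e-01] F [ 0.4  0.5 -0.9] w 40.1 t 5.05
```

View pics/w3.png

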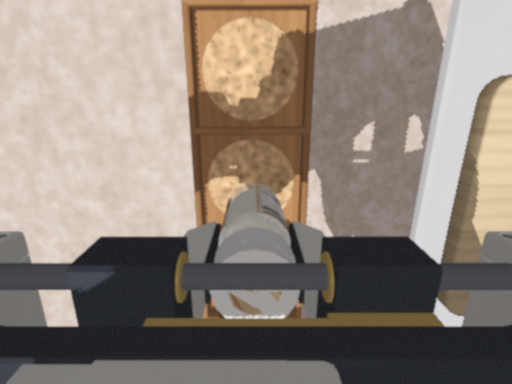

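```bash
python3 - <<'E'
from h import *
c=get_calibration("wrist")
print(onz("wrist",250,69,13,c),onz("wrist",251,188,13,c))
go((540,-75,86.5))
E
```

```text
[ 627.5 -121.9   13. ] [537.6 -71.6  13. ]
shift [ 0.003  -0.0007  0.1169] turn [-0.0005  0.0012 -0.0057] tcp [538.8 -74.7 133.3] [-3.1413e+00  6.0000e-04 -5.1610e-01] F [-0.4 -0.5 -1.4] w 40.1 t 5.1
```

Request:
{"fn": "carry_out", "kwargs": {"moves": [0.003,0,0.03,0,0,0,0,0.003,0,0.06,0,0,0,0,0.003,0,0.085,0,0,0,0,0.003,0,0.1,0,0,0,0,0.003,0,0.108,0,0,0,0,0.003,0,0.114,0,0,0,0,0.003,0,0.117,0,0,0,0,0.003,0,0.117,0,0,0,0]}}

```text
time: 5.9
tool_pos: [540.0, -75.3, 86.6]
tcp_rot: [-3.141, 0.0, -0.516]
contact_force: [-0.6, -0.9, -1.2]
grip_width: 40.1
```

```bash
python3 - <<'E'
from h import *
go((540,-75,86))
E
```

```text
shift [-0.0003 -0.0007  0.0015] turn [-0.0006  0.0005 -0.0057] tcp [540.  -75.3  86.6] [-3.1413e+00  3.0000e-04 -5.1610e-01] F [-0.6 -0.9 -1.2] w 40.1 t 5.9
```

Request:
{"fn": "carry_out", "kwargs": {"moves": [0,0,0.0015,0,0,0,0,0,0,0.0015,0,0,0,0.5,0,0,0.0015,0,0,0,0.6,0,0,0.0015,0,0,0,0.7,0,0,0.0015,0,0,0,1,0,0,0.0015,0,0,0,1,0,0,0.0015,0,0,0,1,0,0,0.0015,0,0,0,1]}}

```text
time: 6.7
tool_pos: [540.0, -75.3, 86.0]
tcp_rot: [-3.141, 0.0, -0.516]
contact_force: [0.4, 0.4, 0.2]
grip_width: 88.8
```

```bash
python3 - <<'E'
from h import *
go((540,-75,270))
E
```

```text
shift [-4.0e-04 -8.0e-04 -4.6e-01] turn [-0.0006  0.0005 -0.0056] tcp [540.  -75.3  86. ] [-3.1413e+00  3.0000e-04 -5.1610e-01] F [0.4 0.4 0.2] w 88.8 t 6.7
```

Up to z≈270.

Request:
{"fn": "carry_out", "kwargs": {"moves": [0,0,-0.1,0,0,0,1,0,0,-0.2,0,0,0,1,0,0,-0.3,0,0,0,1,0,0,-0.4,0,0,0,1,0,0,-0.46,0,0,0,1,0,0,-0.46,0,0,0,1,0,0,-0.46,0,0,0,1,0,0,-0.46,0,0,0,1]}}

```text
time: 7.5
tool_pos: [539.3, -75.2, 268.4]
tcp_rot: [3.141, 0.003, -0.516]
contact_force: [0.4, -0.1, -0.4]
grip_width: 91.6
```

```bash
python3 - <<'E'
from h import *
go((458,-28,270))
c=get_calibration("wrist")
cv2.imwrite("pics/w4.png",capture("wrist")[:,:,::-1])
t=capture("top")[:,:,::-1];cv2.imwrite("pics/t4.png",t)
t=cv2.resize(t[120:245,210:350],None,fx=4.5,fy=4.5,interpolation=cv2.INTER_CUBIC);cv2.imwrite("pics/t4c.png",t)
E
```

```text
shift [-0.235  -0.0023 -0.0032] turn [ 0.0007  0.006  -0.0058] tcp [539.3 -75.2 268.4] [ 3.1412e+00  3.1000e-03 -5.1610e-01] F [ 0.4 -0.1 -0.4] w 91.6 t 7.5
```

View pics/w4.png

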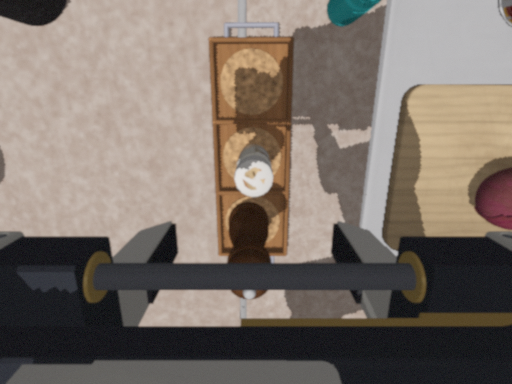

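View pics/t4c.png

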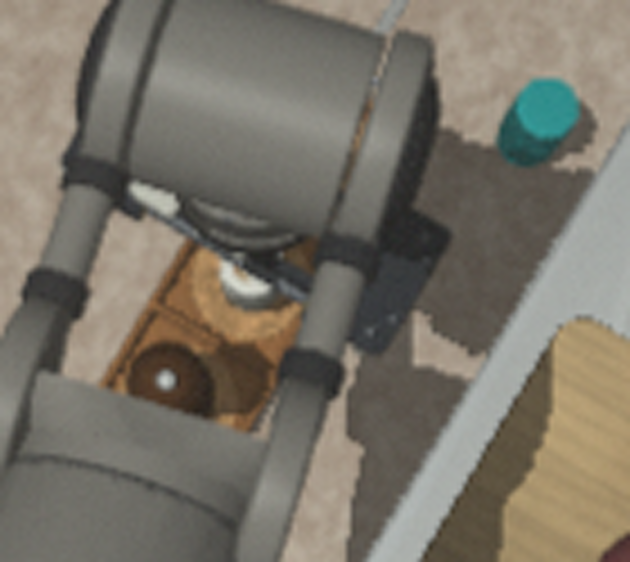

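```bash
python3 - <<'E'
from h import *
c=get_calibration("wrist")
print("jar",onz("wrist",254,177,118,c),"matb",onz("wrist",251.5,83,13,c),"mill",onz("wrist",249,293,183,c))
go((458,-28,270))
E
```

```text
jar [538.6 -75.6 118. ] matb [ 623.  -119.8   13. ] mill [461.4 -26.6 183. ]
shift [-0.2353 -0.0022 -0.0032] turn [ 0.0007  0.0061 -0.0058] tcp [539.4 -75.2 268.4] [ 3.1412  0.0032 -0.5161] F [ 0.5 -0.2 -0.4] w 91.7 t 7.6
```

Request:
{"fn": "carry_out", "kwargs": {"moves": [-0.08,-0.002,0,0,0,0,1,-0.16,-0.004,0,0,0,0,1,-0.232,-0.007,0,0,0.003,0,1,-0.232,-0.007,0,0,0.006,0,1,-0.232,-0.007,0.1,0,0.006,0,1,-0.232,-0.007,0.2,0,0.006,0,1,-0.232,-0.007,0.26,0,0.006,0,1,-0.232,-0.007,0.288,0,0.006,0,1]}}

```text
time: 8.4
tool_pos: [458.8, -26.8, 150.8]
tcp_rot: [3.14, 0.004, -0.516]
contact_force: [-0.5, 0.1, -0.3]
grip_width: 91.7
```

```bash
python3 - <<'E'
from h import *
go((460,-27,153))
cv2.imwrite("pics/w5.png",capture("wrist")[:,:,::-1])
t=cv2.resize(capture("scene")[150:240,210:350,::-1],None,fx=5,fy=5,interpolation=cv2.INTER_CUBIC);cv2.imwrite("pics/s5.png",t)
E
```

```text
shift [ 0.0028 -0.0011 -0.0055] turn [ 0.0034  0.0086 -0.006 ] tcp [458.8 -26.8 150.8] [ 3.1398  0.0045 -0.5163] F [-0.5  0.1 -0.3] w 91.7 t 8.4
```

View pics/w5.png

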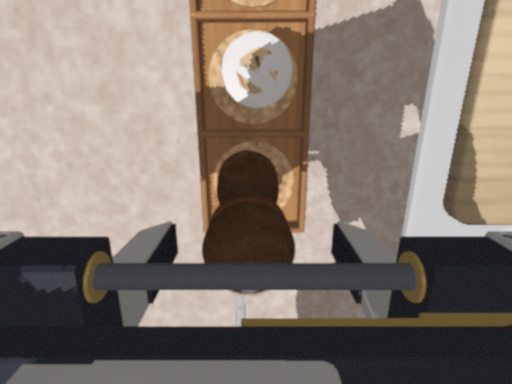

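View pics/s5.png

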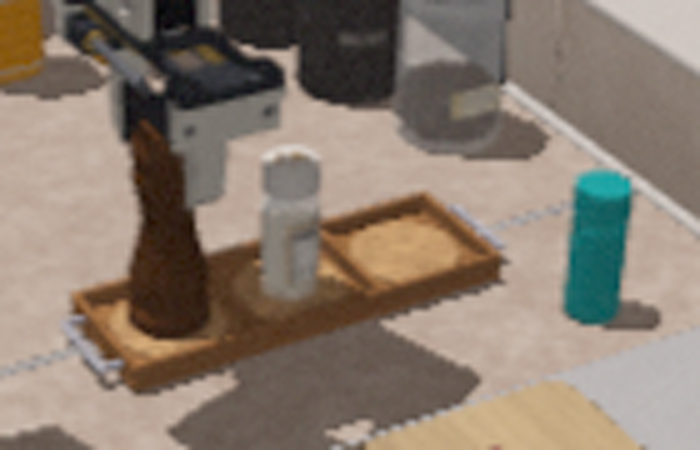

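```bash
python3 - <<'E'
from h import *
print(onz("wrist",249,245,154),proj("wrist",(460,-27,154)),proj("wrist",(460,-27,183)), proj("wrist",(458.8,-26.8,153)))
go((460,-27,153))
E
```

```text
[463.6 -27.2 154. ] [252.09244534 250.36822652] [251.74059114 283.64258176] [252.88823172 251.33627862]
shift [ 0.0014 -0.0006 -0.0022] turn [ 0.0025  0.006  -0.0063] tcp [459.4 -26.9 152.1] [ 3.1403  0.0032 -0.5164] F [0.2 0.1 0.2] w 91.3 t 8.5
```

Request:
{"fn": "carry_out", "kwargs": {"moves": [0.005,-0.002,-0.001,0.002,0.006,0,1,0.005,-0.002,-0.001,0.002,0.006,0,0.6,0.005,-0.002,-0.001,0.002,0.006,0,0.4,0.005,-0.002,-0.001,0.002,0.006,0,0,0.005,-0.002,-0.001,0.002,0.006,0,0,0.005,-0.002,-0.001,0.002,0.006,0,0,0.005,-0.002,-0.001,0.002,0.006,0,0,0.005,-0.002,-0.001,0.002,0.006,0,0]}}

```text
time: 9.3
tool_pos: [461.6, -27.3, 152.6]
tcp_rot: [3.141, -0.0, -0.516]
contact_force: [0.1, -0.6, 1.3]
grip_width: 46.7
```

```bash
python3 - <<'E'
from h import *
go((460,-27,290))
E
```

```text
shift [-0.0037  0.0014 -0.3435] turn [ 0.0007 -0.0003 -0.006 ] tcp [461.6 -27.3 152.6] [ 3.1412e+00 -2.0000e-04 -5.1630e-01] F [ 0.1 -0.6  1.3] w 46.7 t 9.3
```

Request:
{"fn": "carry_out", "kwargs": {"moves": [0,0,0,0,0,0,0,0,0,0,0,0,0,0,0,0,-0.04,0,0,0,0,0,0,-0.11,0,0,0,0,0,0,-0.2,0,0,0,0,0,0,-0.29,0,0,0,0,0,0,-0.36,0,0,0,0,0,0,-0.36,0,0,0,0]}}

```text
time: 10.1
tool_pos: [463.1, -27.5, 300.1]
tcp_rot: [-3.14, -0.007, -0.516]
contact_force: [0.5, 0.0, -2.4]
grip_width: 46.8
```

```bash
python3 - <<'E'
from h import *
go((624,-121.5,297))
cv2.imwrite("pics/w6.png",capture("wrist")[:,:,::-1])
t=cv2.resize(capture("scene")[80:240,190:370,::-1],None,fx=3.5,fy=3.5,interpolation=cv2.INTER_CUBIC);cv2.imwrite("pics/s6.png",t)
E
```

```text
shift [0.4658 0.0059 0.0111] turn [-0.0035 -0.0138 -0.0058] tcp [463.1 -27.5 300.1] [-3.1397 -0.0072 -0.5162] F [ 0.5  0.  -2.4] w 46.8 t 10.1
```

View pics/w6.png

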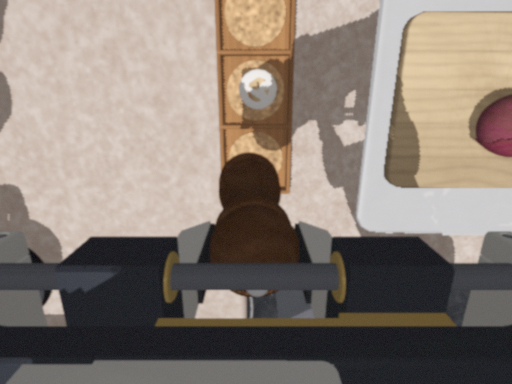

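View pics/s6.png

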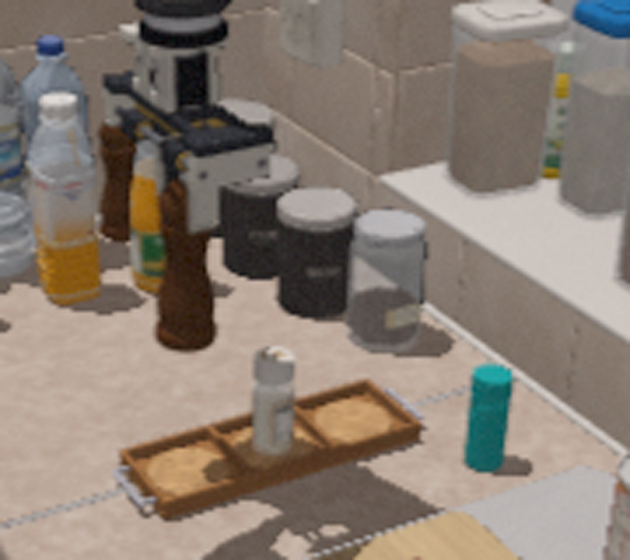

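Request:
{"fn": "carry_out", "kwargs": {"moves": [0.04,0.001,0,0,0,0,0,0.11,0.002,0,0,-0.005,0,0,0.19,0.003,0,0,-0.01,0,0,0.27,0.004,0,0,-0.014,0,0,0.35,0.005,0,0,-0.014,0,0,0.42,0.006,0,0,-0.014,0,0,0.466,0.006,0.01,0,-0.014,0,0,0.466,0.006,0.01,0,-0.014,0,0]}}

```text
time: 11.0
tool_pos: [622.6, -122.3, 287.8]
tcp_rot: [3.14, 0.013, -0.517]
contact_force: [-1.8, 0.9, -2.0]
grip_width: 46.8
```

```bash
python3 - <<'E'
from h import *
cv2.imwrite("pics/w7.png",capture("wrist")[:,:,::-1])
go((624,-121.5,153))
for p in[(624,-121.5,13),(692,-103,24),(644,-188,24)]:print(proj("wrist",p))
E
```

```text
shift [ 0.0095 -0.0032  0.3389] turn [ 0.0029  0.0253 -0.0073] tcp [ 621.7 -121.4  288.6] [ 3.1401  0.0133 -0.5169] F [-0.6  0.1 -1.5] w 46.7 t 11.05
[252.50737583 150.39386263]
[215.32525803 114.93892082]
[288.21834153 114.75610981]
```

View pics/w7.png

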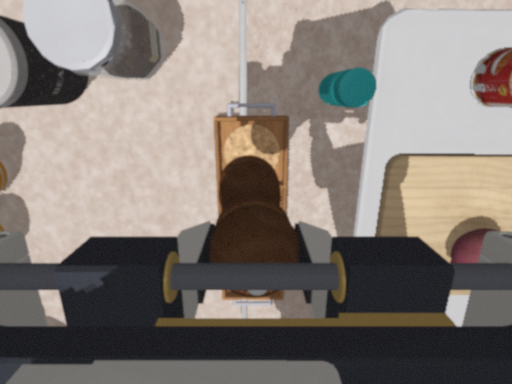

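Request:
{"fn": "carry_out", "kwargs": {"moves": [0.01,-0.003,0.03,0.003,0.015,0,0,0.01,-0.003,0.08,0.003,0.02,0,0,0.01,-0.003,0.13,0.003,0.02,0,0,0.01,-0.003,0.18,0.003,0.02,0,0,0.01,-0.003,0.22,0.003,0.02,0,0,0.01,-0.003,0.25,0.003,0.02,0,0,0.01,-0.003,0.27,0.003,0.02,0,0,0.01,-0.003,0.27,0.003,0.02,0,0]}}

```text
time: 11.85
tool_pos: [623.6, -121.4, 179.4]
tcp_rot: [3.141, 0.005, -0.517]
contact_force: [-0.2, 0.1, -1.9]
grip_width: 46.8
```

```bash
python3 - <<'E'
from h import *
go((624,-122,153))
cv2.imwrite("pics/w8.png",capture("wrist")[:,:,::-1])
t=cv2.resize(capture("scene")[100:240,190:370,::-1],None,fx=3.5,fy=3.5,interpolation=cv2.INTER_CUBIC);cv2.imwrite("pics/s8.png",t)
go((624,-122,153))
E
```

```text
shift [0.0019 0.0009 0.0661] turn [ 0.0008  0.0098 -0.0068] tcp [ 623.6 -121.4  179.4] [ 3.1411  0.0052 -0.5167] F [-0.2  0.1 -1.9] w 46.8 t 11.85
shift [-0.0009  0.0013  0.0704] turn [-0.0004  0.0039 -0.0071] tcp [ 624.6 -121.8  181.1] [-3.1414e+00  2.1000e-03 -5.1680e-01] F [-0.2  0.1 -1.7] w 46.7 t 11.95
```

View pics/w8.png

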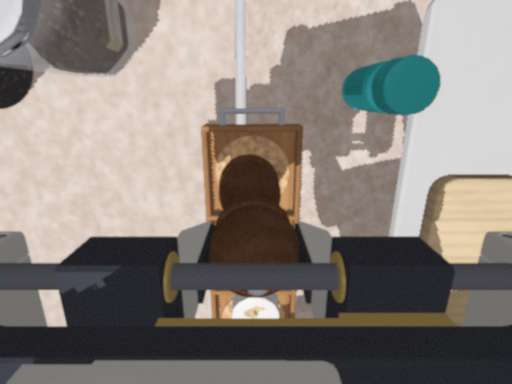

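View pics/s8.png

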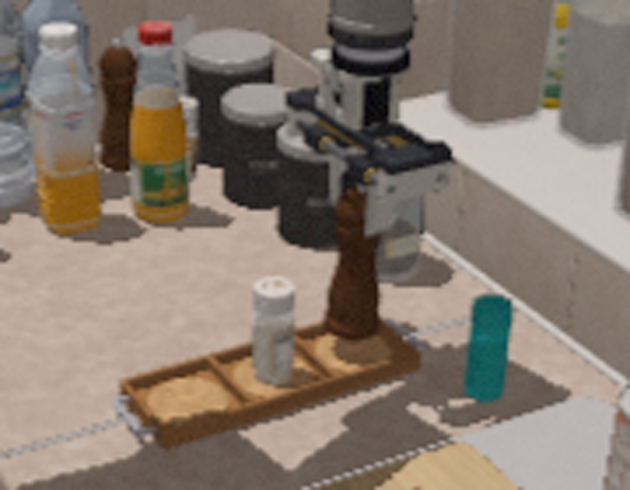

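Good: the mill hangs over mat b, upright. Lower it 28 mm.

Request:
{"fn": "carry_out", "kwargs": {"moves": [0,0,0.02,0,0.003,0,0,0,0,0.035,0,0.003,0,0,0,0,0.047,0,0.003,0,0,0,0,0.057,0,0.003,0,0,0,0,0.064,0,0.003,0,0,0,0,0.068,0,0.003,0,0,0,0,0.0705,0,0.003,0,0,0,0,0.0705,0,0.003,0,0]}}

```text
time: 12.75
tool_pos: [624.6, -121.7, 152.9]
tcp_rot: [-3.141, 0.0, -0.517]
contact_force: [-0.6, 0.0, -1.5]
grip_width: 46.7
```

```bash
python3 - <<'E'
from h import *
go((624,-122,152.6))
E
```

```text
shift [-0.0009  0.0014  0.0008] turn [-0.0004  0.0009 -0.007 ] tcp [ 624.6 -121.7  152.9] [-3.1414e+00  5.0000e-04 -5.1680e-01] F [-0.6  0.  -1.5] w 46.7 t 12.75
```

Request:
{"fn": "carry_out", "kwargs": {"moves": [0,0,0.0015,0,0,0,0,0,0,0.003,0,0,0,0,0,0,0.003,0,0,0,0,0,0,0.003,0,0,0,0.55,0,0,0.003,0,0,0,0.65,0,0,0.003,0,0,0,0.8,0,0,0.003,0,0,0,1,0,0,0.003,0,0,0,1]}}

```text
time: 13.55
tool_pos: [624.5, -121.7, 151.5]
tcp_rot: [-3.142, 0.001, -0.517]
contact_force: [0.6, -0.8, -1.0]
grip_width: 78.1
```

Request:
{"fn": "carry_out", "kwargs": {"moves": [0,0,0,0,0,0,1,0,0,0,0,0,0,1,0,0,-0.04,0,0,0,1,0,0,-0.1,0,0,0,1,0,0,-0.2,0,0,0,1,0,0,-0.29,0,0,0,1,0,0,-0.29,0,0,0,1,0,0,-0.29,0,0,0,1]}}

```text
time: 14.35
tool_pos: [624.8, -121.9, 268.3]
tcp_rot: [-3.141, -0.001, -0.517]
contact_force: [-0.4, -0.8, -0.6]
grip_width: 91.6
```

```bash
python3 - <<'E'
from h import *
go((540,-75,270))
cv2.imwrite("pics/w9.png",capture("wrist")[:,:,::-1])
t=cv2.resize(capture("scene")[100:240,190:370,::-1],None,fx=3.5,fy=3.5,interpolation=cv2.INTER_CUBIC);cv2.imwrite("pics/s9.png",t)
E
```

```text
shift [-0.2421  0.0029 -0.0045] turn [-0.0008 -0.002  -0.0071] tcp [ 624.8 -121.9  268.3] [-3.1412e+00 -1.0000e-03 -5.1680e-01] F [-0.4 -0.8 -0.6] w 91.6 t 14.35
```

View pics/w9.png

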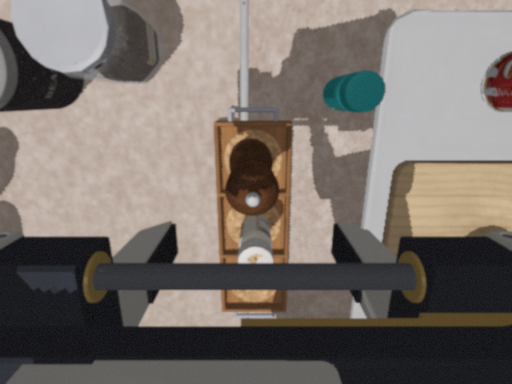

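View pics/s9.png

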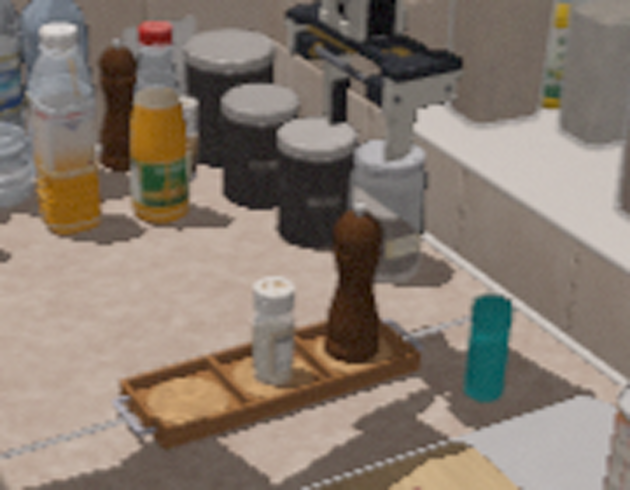

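Request:
{"fn": "carry_out", "kwargs": {"moves": [-0.08,0.001,0,0,0,0,1,-0.17,0.002,0,0,0,0,1,-0.242,0.003,0,0,0,0,1,-0.242,0.003,0,0,0,0,1,-0.242,0.003,0.06,0,0,0,1,-0.242,0.003,0.14,0,0,0,1,-0.242,0.003,0.2,0,0,0,1,-0.242,0.003,0.2,0,0,0,1]}}

```text
time: 15.25
tool_pos: [537.2, -74.4, 182.3]
tcp_rot: [3.139, 0.011, -0.517]
contact_force: [0.6, 0.5, -0.5]
grip_width: 92.0
```

```bash
python3 - <<'E'
from h import *
cv2.imwrite("pics/w10.png",capture("wrist")[:,:,::-1])
go((540,-75,86))
print(proj("wrist",(540,-75,118)))
E
```

```text
shift [ 0.0057 -0.0019  0.2462] turn [ 0.003   0.0148 -0.0075] tcp [538.4 -74.8 184.5] [ 3.14    0.0078 -0.5171] F [ 0.4 -0.2  0.1] w 92.0 t 15.3
[252.10371691 203.29216852]
```

View pics/w10.png

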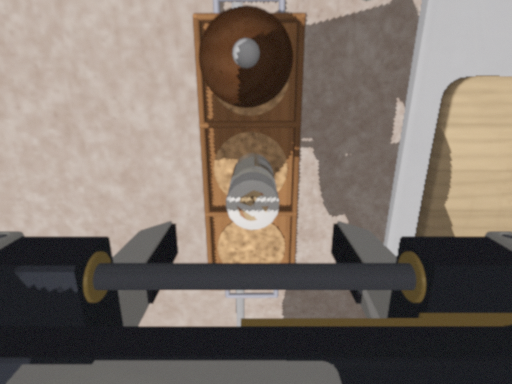

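Request:
{"fn": "carry_out", "kwargs": {"moves": [0.006,-0.002,0.03,0.003,0.014,0,1,0.006,-0.002,0.07,0.003,0.014,0,1,0.006,-0.002,0.11,0.003,0.014,0,1,0.006,-0.002,0.14,0.003,0.014,0,1,0.006,-0.002,0.17,0.003,0.014,0,1,0.006,-0.002,0.19,0.003,0.014,0,1,0.006,-0.002,0.21,0.003,0.014,0,1,0.006,-0.002,0.21,0.003,0.014,0,1]}}

```text
time: 16.1
tool_pos: [539.8, -74.9, 99.6]
tcp_rot: [3.141, 0.002, -0.517]
contact_force: [-0.6, 0.7, -0.4]
grip_width: 92.2
```

```bash
python3 - <<'E'
from h import *
go((540,-75,98))
cv2.imwrite("pics/w11.png",capture("wrist")[:,:,::-1])
E
```

```text
shift [ 0.0005 -0.0001  0.0041] turn [ 0.0007  0.0037 -0.0075] tcp [539.8 -74.9  99.6] [ 3.1412e+00  1.9000e-03 -5.1710e-01] F [-0.6  0.7 -0.4] w 92.2 t 16.1
```

View pics/w11.png

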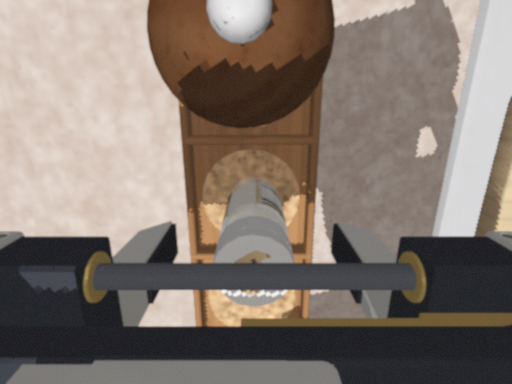

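Jar is centred between the fingers, mill clear. Close.

Request:
{"fn": "carry_out", "kwargs": {"moves": [0,0,0.002,0,0.003,0,0.6,0,0,0.002,0,0.003,0,0.4,0,0,0.002,0,0.003,0,0,0,0,0.002,0,0.003,0,0,0,0,0.002,0,0.003,0,0,0,0,0.002,0,0.003,0,0,0,0,0.002,0,0.003,0,0,0,0,0.002,0,0.003,0,0]}}

```text
time: 16.95
tool_pos: [540.2, -75.0, 99.5]
tcp_rot: [3.141, -0.001, -0.517]
contact_force: [0.3, 0.1, 0.5]
grip_width: 39.9
```

Request:
{"fn": "carry_out", "kwargs": {"moves": [0,0,0,0,0,0,0,0,0,0,0,0,0,0,0,0,0,0,0,0,0,0,0,-0.03,0,0,0,0,0,0,-0.08,0,0,0,0,0,0,-0.12,0,0,0,0,0,0,-0.12,0,0,0,0,0,0,-0.12,0,0,0,0]}}

```text
time: 17.75
tool_pos: [540.1, -75.0, 147.7]
tcp_rot: [-3.142, -0.001, -0.517]
contact_force: [0.7, -0.3, -1.5]
grip_width: 39.9
```

```bash
python3 - <<'E'
from h import *
go((456.5,-28,147))
E
```

```text
shift [-0.2398  0.0012  0.0015] turn [-0.     -0.0024 -0.0074] tcp [540.1 -75.  147.7] [-3.1416e+00 -1.3000e-03 -5.1700e-01] F [ 0.7 -0.3 -1.5] w 39.9 t 17.75
```

Request:
{"fn": "carry_out", "kwargs": {"moves": [-0.04,0,0,0,0,0,0,-0.09,0,0,0,0,0,0,-0.14,0,0,0,0,0,0,-0.19,0.001,0,0,-0.002,0,0,-0.22,0.001,0,0,-0.002,0,0,-0.24,0.001,0,0,-0.002,0,0,-0.24,0.001,0,0,-0.002,0,0,-0.24,0.001,0,0,-0.002,0,0]}}

```text
time: 18.55
tool_pos: [457.1, -28.1, 147.6]
tcp_rot: [-3.141, -0.001, -0.517]
contact_force: [0.4, -0.8, -1.3]
grip_width: 39.4
```

```bash
python3 - <<'E'
from h import *
go((456.5,-28,99.5))
cv2.imwrite("pics/w12.png",capture("wrist")[:,:,::-1])
t=cv2.resize(capture("scene")[130:240,190:340,::-1],None,fx=4,fy=4,interpolation=cv2.INTER_CUBIC);cv2.imwrite("pics/s12.png",t)
go((456.5,-28,99.5))
print(proj("wrist",(456.5,-28,13)),proj("wrist",(540,-75,13)))
E
```

```text
shift [-0.0016  0.0005  0.1203] turn [-0.0003 -0.0017 -0.0074] tcp [457.1 -28.1 147.6] [-3.1414e+00 -9.0000e-04 -5.1700e-01] F [ 0.4 -0.8 -1.3] w 39.4 t 18.55
shift [-0.0019  0.0003  0.1202] turn [-0.0003 -0.0015 -0.0081] tcp [457.2 -28.3 147.6] [-3.1414e+00 -8.0000e-04 -5.1740e-01] F [ 0.4 -0.3 -0.3] w 40.0 t 18.65
[253.42662129 181.98973801] [252.89706738  77.25955158]
```

View pics/w12.png

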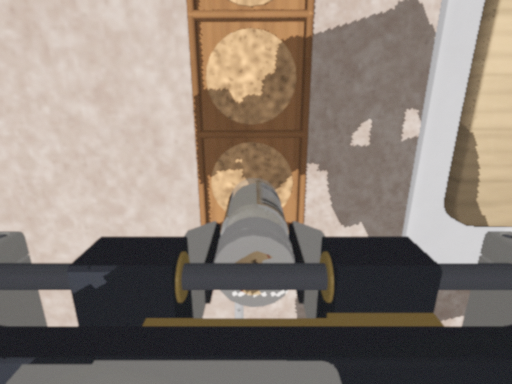

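View pics/s12.png

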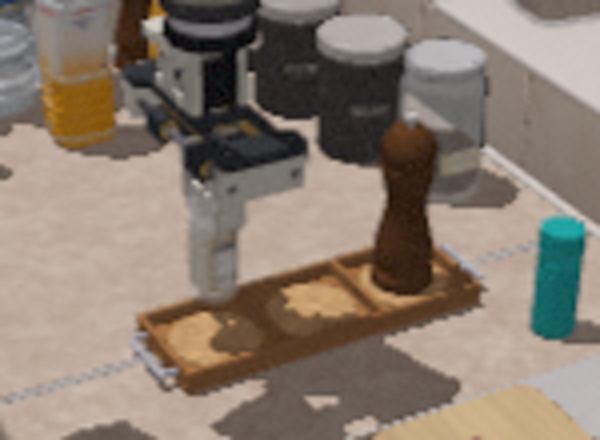

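Mat c's centre reads (251,77) against the predicted (253,77), so position holds. Lower, then release.

Request:
{"fn": "carry_out", "kwargs": {"moves": [-0.002,0,0.03,0,0,0,0,-0.002,0,0.06,0,0,0,0,-0.002,0,0.085,0,0,0,0,-0.002,0,0.1,0,0,0,0,-0.002,0,0.11,0,0,0,0,-0.002,0,0.116,0,0,0,0,-0.002,0,0.12,0,0,0,0,-0.002,0,0.12,0,0,0,0]}}

```text
time: 19.45
tool_pos: [456.7, -27.9, 99.7]
tcp_rot: [-3.141, -0.001, -0.517]
contact_force: [0.5, -0.1, -0.7]
grip_width: 40.0
```

```bash
python3 - <<'E'
from h import *
go((456.5,-28,99.3))
E
```

```text
shift [-0.0002  0.0004  0.001 ] turn [-0.0004 -0.002  -0.008 ] tcp [456.7 -27.9  99.7] [-3.1414e+00 -1.1000e-03 -5.1730e-01] F [ 0.5 -0.1 -0.7] w 40.0 t 19.45
```

Request:
{"fn": "carry_out", "kwargs": {"moves": [0,0,0.0015,0,0,0,0,0,0,0.0015,0,0,0,0,0,0,0.0015,0,0,0,0.5,0,0,0.0015,0,0,0,0.6,0,0,0.0015,0,0,0,0.8,0,0,0.0015,0,0,0,1,0,0,0.0015,0,0,0,1,0,0,0.0015,0,0,0,1]}}

```text
time: 20.25
tool_pos: [456.7, -27.9, 99.1]
tcp_rot: [-3.141, -0.001, -0.517]
contact_force: [-0.4, -0.1, -0.0]
grip_width: 81.5
```

Request:
{"fn": "carry_out", "kwargs": {"moves": [0,0,0,0,0,0,1,0,0,0,0,0,0,1,0,0,-0.04,0,0,0,1,0,0,-0.12,0,0,0,1,0,0,-0.22,0,0,0,1,0,0,-0.34,0,0,0,1,0,0,-0.42,0,0,0,1,0,0,-0.42,0,0,0,1]}}

```text
time: 21.05
tool_pos: [458.6, -28.3, 271.7]
tcp_rot: [-3.139, -0.01, -0.517]
contact_force: [0.4, -0.1, -0.4]
grip_width: 91.7
```

```bash
python3 - <<'E'
from h import *
go((460,-27,270))
cv2.imwrite("pics/w13.png",capture("wrist")[:,:,::-1])
t=cv2.resize(capture("scene")[130:240,190:340,::-1],None,fx=4,fy=4,interpolation=cv2.INTER_CUBIC);cv2.imwrite("pics/s13.png",t)
cv2.imwrite("pics/t13.png",capture("top")[:,:,::-1])
E
```

```text
shift [ 0.0015 -0.0045  0.0042] turn [-0.0057 -0.0197 -0.0078] tcp [458.6 -28.3 271.7] [-3.1386 -0.0103 -0.5172] F [ 0.4 -0.1 -0.4] w 91.7 t 21.05
```

View pics/w13.png

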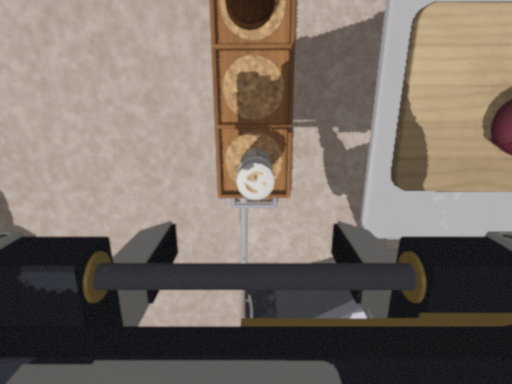

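View pics/s13.png

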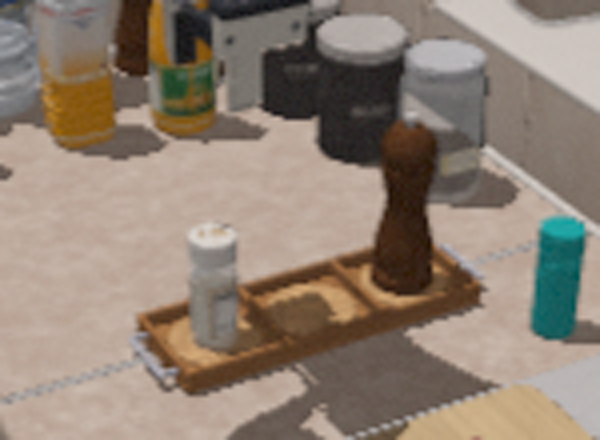

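View pics/t13.png

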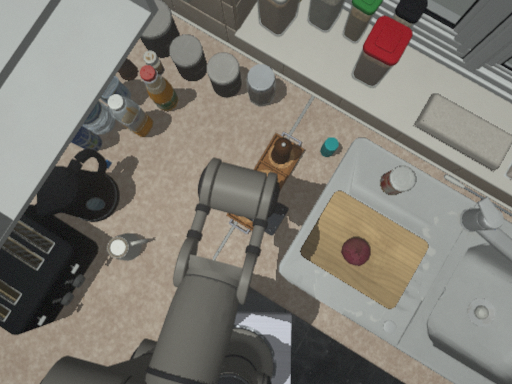

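```bash
python3 - <<'E'
from h import *
S=lambda x,y:((x+.5)/4-.5+190,(y+.5)/4-.5+130)
print("jar wrist",onz("wrist",255.5,181,118),"jar scene",onz("scene",*S(213,231),118))
print("mat c wrist",onz("wrist",253,87,13),"near corners",onz("wrist",219,197,24),onz("wrist",291,197,24))
print("mill scene",onz("scene",*S(413,117),183))
print("mill top knob",onz("top",283,148,183))
I=cv2.imread("pics/t13.png")[130:170,260:310];cv2.imwrite("pics/t13c.png",cv2.resize(I,None,fx=10,fy=10,interpolation=cv2.INTER_CUBIC))
I=cv2.imread("pics/w13.png")[0:220,200:310];cv2.imwrite("pics/w13c.png",cv2.resize(I,None,fx=2.7,fy=2.7,interpolation=cv2.INTER_CUBIC))
E
```

```text
jar wrist [451.6 -27.8 118. ] jar scene [459. -26. 118.]
mat c wrist [534.9 -72.   13. ] near corners [433.1  39.9  24. ] [384.1 -46.3  24. ]
mill scene [ 616.8 -125.4  183. ]
mill top knob [ 612.2 -120.5  183. ]
```

View pics/w13c.png

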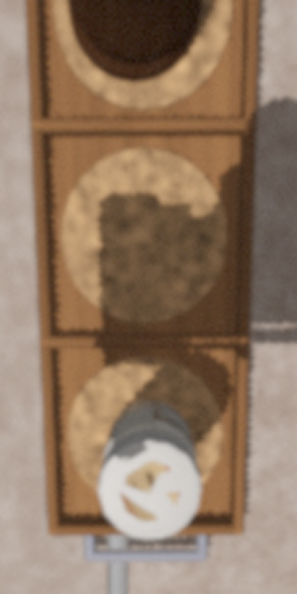

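View pics/t13c.png

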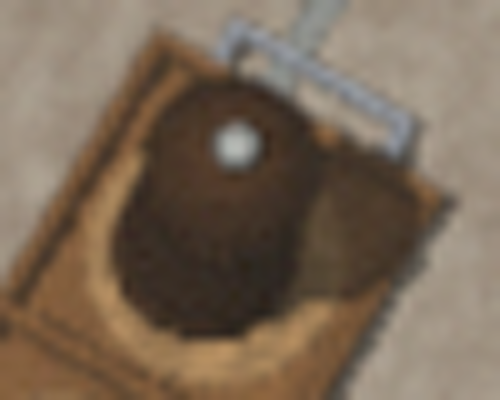

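```bash
python3 - <<'E'
from h import *
o=get_obs();print(o['time'],o['dq'].round(3),o['contact_force'].round(1))
print("mill top",onz("top",283.1,144,183))
close_job()
E
```

```text
21.2 [ 0.     0.02   0.018 -0.001 -0.001  0.001] [ 1.3 -0.2 -1.2]
mill top [ 623.  -120.6  183. ]
the job is handed in; nothing more can be done
```

The mill and the jar are swapped, and I handed the job in at 21.2 s of the 67 s allowed. I parked the jar on the empty middle mat (c). Then I carried the mill over it to mat b, and finally moved the jar to mat a.

**Last checks**
- **Mill:** it stands upright on mat b, whose centre is at about (624, -122) mm. Its knob reads (623, -121) in the top view and (617, -125) in the scene view, so it is within about 8 mm.
- **Jar:** it stands upright on mat a, whose centre is at about (456, -28) mm. It reads (459, -26) in the scene view and (452, -28) in the wrist view, so it is within about 5 mm.
- **Rest of the scene:** mat c is empty. The tin, onion, mug and turquoise look-alike appear undisturbed by eye in the top view; I did not measure them again.
- **Arm:** the open gripper was about 170 mm above its last release point and touching nothing. Readings were near zero at hand-in, at about 1 N and 0.02 rad/s.

**Disagreements**
- The camera views disagreed by up to about 8 mm, well inside the 25 mm tolerance. The wrist view was taken while the arm was still settling.
- My first top-view knob reading for the mill, (612, -121), came from a rough pixel. I replaced it with the reading from an enlarged crop.

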